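# Turn the lid carousel and cap the candle

## Robot

A 6-joint arm with a two-finger parallel gripper is mounted at the origin on the work surface. World frame = base frame: x ahead of the robot, y to its left, z up, the work surface at z = 0. Lengths are in mm, angles in rad, forces in N, time in s.
With the tool pointing down it reaches from about 350 to 975 mm from the base axis. Payload 7.1 kg.
Tool frame: the origin (TCP) lies midway between the tips of the shut fingers; the grasp point (between the pads) lies 19 mm behind it (ctrl.tcp_to_grasp is the distance from the TCP to the grasp point, in mm); z points along the fingers, y is the line along which they close (so a half turn about z gives the same grasp; the last joint's range is limited). The gripper opens to 88 mm and grips with 3 to 60 N. Pads are 20 mm wide; open, the fingers measure 115 mm over their backs; the gripper's body (75 mm by 178 mm) begins 61 mm behind the grasp point.
Start: joints at [-1.23, 0.423, 1.63, -0, 1.089, -0.019], TCP at [220.071, -584.956, 222.675] pointing down, gripper open.
Joint ranges: [-3, 3], [-0.9, 2.11], [0.09, 2.58], [-1.31, 4.45], [0.11, 2.69], [-2.54, 2.54]. Speed limits (rad/s): [2.39, 2.39, 3.01, 3.14, 3.14, 3.14].

## Interface

Orientations are given as a rotation vector (axis times angle).
In Python, from workcell import get_obs, cams, ticket, boxes_of, ctrl gives the robot as it stands.
- The arm moves only by the shell command python3 -m creep 'ROWS' [OPENING]. ROWS is JSON, one flat list of numbers, 4 for each row, row after row: the shift along the world's x, y, z in m, then the turn about the world's z in rad. In form: [tx, ty, tz, spin, tx, ty, tz, spin, ...]. A call has 1 to 10 rows; each row is the pose to reach, as a shift and turn from the pose commanded when the call began; what a row does not reach only later rows make up. A row lasts 1/12 s, in which the tool goes at most 41.7 mm and 7.16 degrees, less where a joint would pass 70% of its speed; a pose out of reach is approached as far as the arm can. A call with a gripper value outside its range is refused whole. OPENING is the opening, from 0 (shut) to 1 (fully open), set as the call begins (- or left out, the last holds). The fingers move at their own pace and stop on an object; the grip force is fixed at half the most. Time passes only in rows, so rows that repeat a pose let the fingers close. It gives the time, the measured TCP pose, the force, the opening and the grip force at its end, in the units of the state.
- get_obs(): the state, without advancing time (a new reading comes with each control period).
- cams.get_image(name): name is "scene" or "top"; returns (picture, depth): 400x640x3 uint8, red, green, blue; 400x640 float32, mm along the optical axis (not along the pixel's ray), 0 where there is no reading.
- cams.get_calibration(name): a dict with "mtx" (3x3 intrinsics, pixels), "R" (3x3) and "t" (3): a world point X has camera coordinates R X + t. Camera axes: x right, y down, z forward; pixel columns grow to the right and rows downward; lengths in mm; the calibration is good to about 2 mm. A picture is of the moment at which its call begins. get_calibration takes no time and is no camera call.
- ticket.close_job(): hands the job in; it is judged then, once.
Trained networks look in the newest picture that a camera, given by its name, has taken for a name from the list of things; names that differ only in an ending like _2 or _b are one class to them, and where a whole thing is asked for, a point or a joint stands for the part that bears it (a point fixed in the world has none). Each returns a list of dicts, best first, with "score" (0 to 1); they miss things now and then, are a little off and sometimes report something else, mostly with a low value. They report only what shows in the picture. A call takes as long as a camera call. They do not tell look-alikes from the thing itself.
- boxes_of(camera, target): "centre" ([column, row] in pixels, amid what is visible of it).
The state is a dict: "t": time; "qpos": joint angles; "qvel": joint speeds; "joint_torque": joint torques, N m; "ee_pos": TCP position; "orientation": TCP orientation; "ft_force": force on the tool from outside, world axes, zero at the start; "moment": the same for the moment, N m; "width": finger opening in mm; "grasp_force": force on a finger pad.
Only numpy, scipy, OpenCV 4.12 (cv2) and the standard library are available. Lean on these libraries where they do the work, as an engineer would, in place of code of your own. Each camera call takes 0.05 s, during which the arm holds its last target. There are 200 camera calls.

## Task

The mint-green candle is finished and needs its oak lid, which sits at the back of the lid carousel. Turn the carousel until the oak lid's compartment has come round to the near side, facing the robot, and let it come to rest; then lift the lid out by its knob and lower it (do not drop it) onto the candle until it sits level and fully home. Leave the candle standing where it is, leave the other stock in the carousel and do not disturb the things around it.

Things in the scene. Friction and masses are not known exactly. Their poses are not given: they have to be found in the camera images.
- carousel_base: Foot of the lid carousel, a kitchen turntable 420 mm across, fixed to the counter. Origin on the axis of rotation at counter height; axes stay parallel to the world's and do not turn with the deck. Stock stands one piece to a compartment, about 145 mm from the axis, none higher than 55 mm above the compartment floor; one compartment is empty.
- carousel (a joint): Turntable angle q about its vertical axis, rad, positive anticlockwise from above; turns many times round either way, light drag (0.12 N m), stays where left, coasts a few degrees if let go slowly. Six radial dividers point at q + k*60 degrees from world +x (k = 0..5), compartment middles at q + 30 + k*60 degrees. Turn it by pushing or pinching a divider near the rim, or by the hub knob.
- carousel_floor (a point): Point on the axis at the height of the compartment floor, 26 mm above the counter. Axes turn with the deck (x along the k = 0 divider). Rim wall: outer radius 210 mm, inner radius 203 mm, 25 mm above the floor. Dividers: 8 mm thick, tops 45 mm above the floor, from the hub (radius 36 mm) out to the rim.
- carousel_knob (a point): Centre of the brown wooden knob on the hub (42 mm diameter, gripped part 22 mm high, top 117 mm above the counter), on the axis. It turns with the deck.
- wood_lid_center (a point): Centre (half-way up) of the loose oak lid, 48 mm high, 60 to 100 g: pale plug below (66 mm diameter, 9 mm high), light brown disc (86 mm diameter, 9 mm thick), cylindrical knob (26 mm diameter, 30 mm high). z up along the knob. Disc top 6 mm below this point, mid knob 9 mm above, knob top 24 mm above. Stands on its plug, at the far side of the carousel at the start, in one of two neighbouring compartments.
- candle_rim (a point): Centre of the mouth of the mint-green candle jar, at its rim, 90 mm above the counter; z up. Outer diameter 80 mm, mouth 71 mm (the lid's plug has about 2.5 mm play all round), cream wax 24 mm below the rim, wooden wick up to 14 mm below it. Loose, 0.3 to 0.5 kg. With the lid fully home the lid's centre point is 15 mm above this point.
- white_lid_center (a point): Centre of the white ceramic lid (same shape and size as the oak lid), loose in the carousel beside the oak lid; not wanted.
- black_lid_center (a point): Centre of the black lid (same shape), loose in the carousel; not wanted.
- wick_tin_center (a point): Centre of a round aluminium wick tin (71 mm diameter, 36 mm high), loose in the carousel; not wanted.
- dye_jar_center (a point): Centre of a small amber dye jar with white cap (52 mm diameter, 52 mm high), loose in the carousel; not wanted.
- capped_candle: A white candle that already wears a black lid (86 mm diameter, 129 mm high), loose on the counter. Origin at its underside. Leave alone.
- dropper0: Small amber dropper bottle with black top (33 mm diameter, 104 mm high). Origin at its underside. Leave alone.
- dropper1: Second amber dropper bottle, same size. Origin at its underside. Leave alone.
- pour_jug: Bright metal wax-pouring jug (96 mm diameter, 125 mm high, black handle on its own +y side). Origin at its underside. Leave alone.
Things that resemble listed ones, but are neither listed nor needed, are in the scene too. What is shaped like the part that bears black_lid_center but purple is not meant. Leave any red look-alike of the part that bears wick_tin_center alone.

How it is judged (in metres and radians):
On the way:
1. the carousel is turned until the oak lid, still in its compartment, is at the near side (at least 85 mm nearer the robot than the axis), and is at rest there (x of wood_lid_center in the frame of carousel_base below -0.085 m and x of wood_lid_center in the frame of carousel_floor above 0.08 m and z of wood_lid_center in the frame of carousel_floor below 0.03 m and angle between wood_lid_center's own z axis and vertical below 0.1 rad and velocity of joint carousel between -0.1 and 0.1 rad/s), for 0.2 s.
At the end, for the whole second after the job is handed in: Oak lid on the green candle: centred within 5 mm, level within 0.05 rad, fully home (3 mm), at rest. Candle upright, within 30 mm of its start. The other lids, tin and dye jar upright in the resting carousel; capped candle, jug and dropper bottles upright, within 30 mm of their starts (horizontal distance between wood_lid_center and candle_rim below 0.005 m and z of wood_lid_center in the frame of candle_rim between 0.011 and 0.018 m and angle between each of wood_lid_center, candle_rim's own z axis and vertical below 0.05 rad and height (world z) of candle_rim between 0.086 and 0.094 m and distance of each of candle_rim, capped_candle, dropper0, dropper1, pour_jug from where it was at the start of the episode below 0.03 m and linear speed of wood_lid below 0.02 m/s and velocity of joint carousel between -0.1 and 0.1 rad/s and horizontal distance between each of white_lid_center, black_lid_center, wick_tin_center, dye_jar_center and carousel_floor below 0.19 m and angle between each of white_lid_center, black_lid_center, wick_tin_center, dye_jar_center's own z axis and vertical below 0.2 rad and angle between each of capped_candle, dropper0, dropper1, pour_jug's own z axis and vertical below 0.1 rad); the robot touches nothing.
It fails at once if the oak lid is let fall (contact force between wood_lid and anything else below 0.01 N and z of wood_lid_center in the frame of candle_rim above 0.032 m).
It fails at once if the candle is shoved more than 30 mm or tipped (distance of candle_rim from where it was at the start of the episode above 0.03 m or angle between candle_rim's own z axis and vertical above 0.2 rad).
It fails at once if other carousel stock is tipped over or thrown out (angle between any of white_lid_center, black_lid_center, wick_tin_center, dye_jar_center's own z axis and vertical above 0.6 rad or horizontal distance between any of white_lid_center, black_lid_center, wick_tin_center, dye_jar_center and carousel_floor above 0.2 m).
It fails at once if the capped candle, the jug or a dropper bottle is moved more than 30 mm or tipped (distance of any of capped_candle, dropper0, dropper1, pour_jug from where it was at the start of the episode above 0.03 m or angle between any of capped_candle, dropper0, dropper1, pour_jug's own z axis and vertical above 0.4 rad).
It also fails if it takes over 69 s, if anything falls off the work surface, if the arm or the gripper's body presses on something with over 40 N, if the wrist force passes 120 N, or if a joint passes its speed limit or range.

## Working session

There is one attempt and no reset: what is moved stays moved. The work goes in short steps, Python scripts to look and compute and a shell command to move; the robot and the scene stay as the last step left them, time stands still between calls to the robot, and variables do not carry over. Pictures are saved under pics/ and viewed, at most 10 in all, crops included, and the job is handed in when it is done.

```bash
mkdir -p pics
cat > h.py <<'E'
import numpy as np, cv2
from workcell import get_obs, cams, ticket, boxes_of, ctrl
def snap(c,f):
    im,d=cams.get_image(c); cv2.imwrite('pics/'+f,im[:,:,::-1]); np.savez('pics/'+c+'.npz',im=im,d=d); return im,d
def world(c,d):
    k=cams.get_calibration(c); M,R,t=[np.array(k[x]) for x in('mtx','R','t')]
    v,u=np.mgrid[:d.shape[0],:d.shape[1]]
    P=np.stack([u,v,np.ones_like(u)],-1)@np.linalg.inv(M).T*d[...,None]
    return (P-t.reshape(3))@R
def state():
    o=get_obs(); print({k:np.round(o[k],3).tolist() for k in('t','ee_pos','orientation','ft_force','width','grasp_force','qpos')})
E
python3 - <<'E'
from h import *
for c in('top','scene'):
    im,d=snap(c,c+'0.png'); W=world(c,d)
    for n in ['carousel_knob','wood_lid_center','candle_rim','white_lid_center','black_lid_center','wick_tin_center','dye_jar_center','capped_candle','dropper0','pour_jug']:
        for b in boxes_of(c,n)[:3]:
            u,v=np.round(b['centre']).astype(int); print(c,n,round(b['score'],2),u,v,W[v,u].round())
state()
E
```

```text
top carousel_knob 0.65 328 165 [617.  31. 114.]
top carousel_knob 0.55 443 133 [ 731. -317.    5.]
top carousel_knob 0.46 355 211 [491. -45.  76.]
top wood_lid_center 0.76 305 122 [749.  96.  78.]
top candle_rim 0.63 454 243 [ 399. -323.   66.]
top white_lid_center 0.57 355 120 [754. -48.  76.]
top black_lid_center 0.94 352 209 [497. -36.  76.]
top black_lid_center 0.73 426 300 [ 239. -244.   47.]
top wick_tin_center 0.79 282 169 [615. 164.  63.]
top wick_tin_center 0.61 198 188 [566. 415.  32.]
top wick_tin_center 0.45 160 246 [396. 511.  65.]
top dye_jar_center 0.73 329 172 [603.  28.  80.]
top dye_jar_center 0.67 381 165 [ 622. -120.   76.]
top capped_candle 0.63 495 168 [ 607. -435.  100.]
top dropper0 0.58 160 244 [402. 510.  70.]
top dropper0 0.45 196 283 [292. 404.  74.]
top pour_jug 0.72 446 132 [ 734. -326.    7.]
top pour_jug 0.39 161 246 [396. 512.  55.]
top pour_jug 0.18 328 172 [604.  31.  73.]
scene carousel_knob 0.61 288 236 [643.  54.  56.]
scene wood_lid_center 0.98 273 266 [754. 106.  52.]
scene wood_lid_center 0.69 296 196 [514. -44.  74.]
scene wood_lid_center 0.2
[... 195 characters left out ...]
black_lid_center 0.28 289 238 [645.  60.  53.]
scene wick_tin_center 0.86 392 299 [577. 427.  35.]
scene wick_tin_center 0.6 320 255 [627. 182.  61.]
scene dye_jar_center 0.59 256 204 [ 638. -106.   79.]
scene capped_candle 0.57 198 155 [ 645. -418.  105.]
scene capped_candle 0.5 270 267 [762. 101.  50.]
scene dropper0 0.61 451 282 [419. 520.  55.]
scene dropper0 0.6 441 242 [304. 410.  44.]
scene dropper0 0.33 296 195 [512. -45.  77.]
scene pour_jug 0.77 203 190 [ 739. -257.  108.]
{'t': 1.1, 'ee_pos': [220.065, -584.958, 222.673], 'orientation': [-3.091, -0.562, -0.0], 'ft_force': [0.74, -0.214, -0.298], 'width': 87.926, 'grasp_force': 0.0, 'qpos': [-1.23, 0.423, 1.63, 0.0, 1.089, -0.019]}
```

View pics/top0.png

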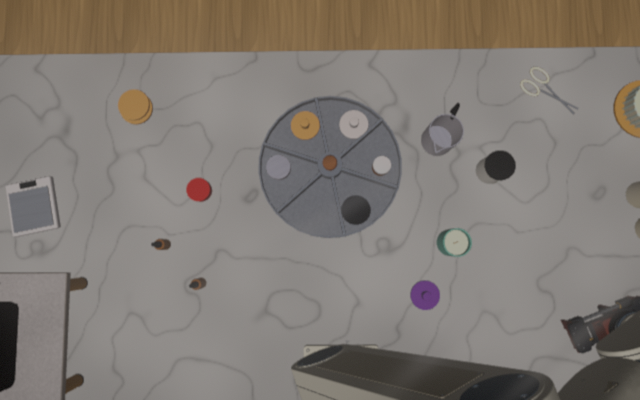

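View pics/scene0.png

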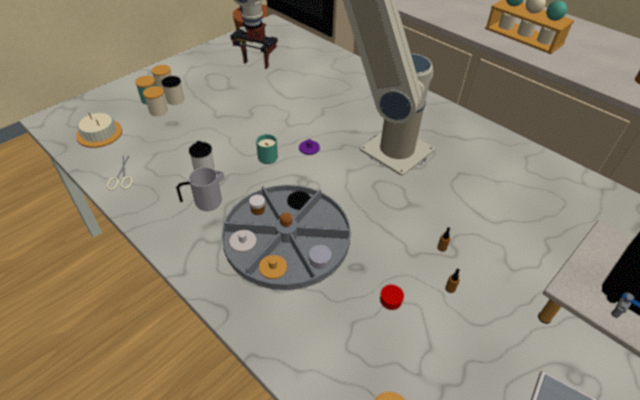

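Top view: hub is at (330,163), oak lid (305,125), white lid (353,124), tin (278,167), dye jar (381,165), black lid (355,210), green candle (454,242). The compartment at lower left is empty. Next I'll measure these precisely.

```bash
cat >> h.py <<'E'
from scipy.optimize import least_squares
def circ(P,r=None):
    c0=P.mean(0)
    if r: f=least_squares(lambda p:np.hypot(*(P-p).T)-r,c0,loss='soft_l1',f_scale=2)
    else: f=least_squares(lambda p:np.hypot(*(P-p[:2]).T)-p[2],[*c0,40],loss='soft_l1',f_scale=2)
    return f.x.round(1),len(P)
def near(W,x,y,r,z0,z1):
    P=W[(np.hypot(W[...,0]-x,W[...,1]-y)<r)&(W[...,2]>z0)&(W[...,2]<z1)]; return P
E
python3 - <<'E'
from h import *
for c in('top','scene'):
    W=world(c,np.load('pics/'+c+'.npz')['d'])
    P=near(W,613,31,30,100,125); print(c,'knob mid',len(P),((P.min(0)+P.max(0))/2).round(1),np.percentile(P[:,2],90).round(1))
    P=near(W,613,31,240,40,60); r=np.hypot(P[:,0]-613,P[:,1]-31); P=P[r>196]; print('rim',circ(P[:,:2]))
    P=near(W,613,31,195,66,76); r=np.hypot(P[:,0]-613,P[:,1]-31); P=P[(r>50)]; a=np.degrees(np.arctan2(P[:,1]-31,P[:,0]-613))%60
    print('div',np.histogram(a,12,(0,60))[0])
    P=near(W,752,98,50,35,50); print('oak disc',circ(P[:,:2]),P.mean(0).round(1),((P.min(0)+P.max(0))/2).round(1))
    P=near(W,752,98,20,65,85); print('oak knob',len(P),P.mean(0).round(1),((P.min(0)+P.max(0))/2).round(1))
    P=near(W,400,-323,60,82,100); print('candle rim',circ(P[:,:2]),((P.min(0)+P.max(0))/2).round(1),np.median(P[:,2]).round(1))
    P=near(W,400,-323,60,62,72); print('wax',len(P),((P.min(0)+P.max(0))/2).round(1))
E
```

```text
top knob mid 158 [624.4  26.6 112.7] 120.1
rim (array([626.4,  26.6, 205.8]), 809)
div [ 91 277 168 201  79  91  75  47   7   0   6  24]
oak disc (array([751.7,  98.9,  32.1]), 567) [749.2  98.4  43.9] [750.9  97.   42.6]
oak knob 66 [750.2  99.   73.7] [750.7  99.5  73.2]
candle rim (array([ 402.9, -324.7,   37.8]), 167) [ 402.2 -325.    88.3] 89.5
wax 464 [ 402.5 -324.    66.9]
scene knob mid 102 [626.2  29.1 112.8] 121.6
rim (array([627.3,  27.1, 206.5]), 903)
div [106 213 121 148  72  62  52  34  16   2  11  22]
oak disc (array([750.8,  95.8,  34.4]), 460) [755.9 100.5  45. ] [751.9  95.6  42.9]
oak knob 62 [753.6 100.3  74. ] [751.5  98.7  73.5]
candle rim (array([ 404.1, -325.2,   37.8]), 121) [ 404.9 -324.5   90.8] 88.9
wax 122 [ 404.5 -326.2   67.1]
```

```bash
python3 -m creep '[0.2,0.305,0,0, 0.2,0.305,0,0, 0.2,0.305,0,0, 0.2,0.305,0,0, 0.2,0.305,0,0, 0.2,0.305,0,0, 0.2,0.305,0,0, 0.2,0.305,0,0, 0.2,0.305,0,0, 0.2,0.305,0,0]' 1
python3 -m creep '[0.2065,0.307,0,0, 0.2065,0.307,0,0, 0.2065,0.307,0,0, 0.2065,0.307,0,0, 0.2065,0.307,0,0, 0.2065,0.307,0,0, 0.2065,0.307,0,0, 0.2065,0.307,0,0, 0.2065,0.307,0,0, 0.2065,0.307,-0.04,0]'
python3 -m creep '[0,0,0,0, 0,0,0,0]'; python3 -c "from h import *;state()"
```

```text
t: 1.93
ee_pos: [422.3, -276.0, 222.9]
orientation: [-3.089, -0.569, -0.002]
ft_force: [-0.1, 0.8, -0.2]
width: 87.7
grasp_force: 0.0
t: 2.77
ee_pos: [635.5, 31.8, 189.6]
orientation: [3.088, 0.568, 0.027]
ft_force: [1.5, 0.2, 1.1]
width: 87.9
grasp_force: 0.0
t: 2.93
ee_pos: [624.8, 26.8, 180.7]
orientation: [-3.09, -0.563, 0.008]
ft_force: [0.3, 0.3, 0.1]
width: 87.8
grasp_force: 0.0
{'t': 2.933, 'ee_pos': [624.848, 26.774, 180.72], 'orientation': [-3.09, -0.563, 0.008], 'ft_force': [0.337, 0.3, 0.085], 'width': 87.76, 'grasp_force': 0.0, 'qpos': [0.024, 0.474, 1.656, -0.0, 1.017, 1.235]}
```

```bash
python3 -m creep '[0,0,-0.03,0, 0,0,-0.06,0, 0,0,-0.08,0, 0,0,-0.095,0, 0,0,-0.095,0, 0,0,-0.095,0]'
python3 -m creep '[0,0,0,0, 0,0,0,0, 0,0,0,0, 0,0,0,0, 0,0,0,0, 0,0,0,0, 0,0,0,0, 0,0,0,0]' 0.3
```

```text
t: 3.43
ee_pos: [626.8, 25.9, 88.7]
orientation: [3.091, 0.56, 0.0]
ft_force: [0.6, 0.4, 0.4]
width: 87.9
grasp_force: 0.0
t: 4.1
ee_pos: [626.6, 27.0, 87.7]
orientation: [3.091, 0.563, 0.0]
ft_force: [0.9, -0.5, 1.5]
width: 41.4
grasp_force: 30.0
```

```bash
python3 -m creep '[0,0,0,0.02, 0,0,0,0.06, 0,0,0,0.12, 0,0,0,0.2, 0,0,0,0.28, 0,0,0,0.36, 0,0,0,0.44, 0,0,0,0.52, 0,0,0,0.6, 0,0,0,0.68]'
python3 -m creep '[0,0,0,0.08, 0,0,0,0.16, 0,0,0,0.24, 0,0,0,0.32, 0,0,0,0.4, 0,0,0,0.48, 0,0,0,0.56, 0,0,0,0.64, 0,0,0,0.72, 0,0,0,0.8]'
python3 -m creep '[0,0,0,0.08, 0,0,0,0.16, 0,0,0,0.24, 0,0,0,0.32, 0,0,0,0.4, 0,0,0,0.48, 0,0,0,0.56, 0,0,0,0.64, 0,0,0,0.72, 0,0,0,0.8]'
python3 -m creep '[0,0,0,0.08, 0,0,0,0.16, 0,0,0,0.22, 0,0,0,0.27, 0,0,0,0.31, 0,0,0,0.33, 0,0,0,0.34, 0,0,0,0.34, 0,0,0,0.34, 0,0,0,0.34]'
```

```text
t: 4.93
ee_pos: [627.2, 26.3, 87.7]
orientation: [2.722, 1.567, 0.001]
ft_force: [2.8, -5.0, -0.9]
width: 41.2
grasp_force: 30.0
t: 5.77
ee_pos: [628.3, 26.1, 87.7]
orientation: [1.896, 2.501, 0.002]
ft_force: [6.1, -5.0, -4.1]
width: 40.8
grasp_force: 30.0
t: 6.6
ee_pos: [629.2, 26.8, 87.8]
orientation: [0.771, 3.04, 0.002]
ft_force: [9.5, -0.1, -6.7]
width: 41.1
grasp_force: 30.0
t: 7.43
ee_pos: [629.4, 27.3, 87.8]
orientation: [0.251, 3.126, 0.001]
ft_force: [9.7, 1.0, -6.9]
width: 40.8
grasp_force: 30.0
```

Run:
```python
from h import *
im,d=snap('top','top1.png'); state()
for b in boxes_of('top','wood_lid_center')[:3]: print(b)
```

```text
{'t': 7.483, 'ee_pos': [629.349, 27.277, 87.792], 'orientation': [0.251, 3.126, 0.001], 'ft_force': [8.998, -0.037, -7.11], 'width': 40.886, 'grasp_force': 29.999, 'qpos': [0.024, 0.599, 1.699, 0.0, 0.838, -1.386]}
```

View pics/top1.png

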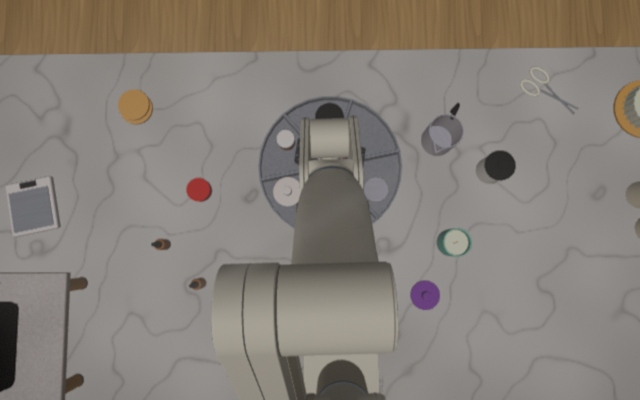

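```bash
python3 -m creep '[0,0,0,0, 0,0,0,0, 0,0,0,0, 0,0,0.03,0, 0,0,0.07,0, 0,0,0.11,0, 0,0,0.14,0, -0.03,-0.03,0.14,0, -0.06,-0.06,0.14,0, -0.08,-0.1,0.14,0]' 0.8
python3 -m creep '[-0.02,-0.15,0,0, -0.02,-0.15,0,0, -0.02,-0.15,0,0, -0.02,-0.15,0,0, -0.02,-0.15,0,0, -0.02,-0.15,0,0]'
python3 - <<'E'
from h import *
snap('scene','scene2.png'); snap('top','top2.png')
for c in('top','scene'):
    W=world(c,np.load('pics/'+c+'.npz')['d'])
    P=near(W,482,27,50,35,50); print(len(P))
    if len(P)>20: print(c,'oak disc',circ(P[:,:2]),((P.min(0)+P.max(0))/2).round(1))
    P=near(W,482,27,25,65,85); 
    if len(P): print('knob',len(P),P.mean(0).round(1),((P.min(0)+P.max(0))/2).round(1))
state()
a,b=cv2.imread('pics/top2.png'),cv2.imread('pics/scene2.png'); cv2.imwrite('pics/both2.png',np.hstack([a[70:330,220:520],b[90:350,160:460]]))
E
```

```text
t: 8.37
ee_pos: [546.2, -68.5, 228.2]
orientation: [-0.25, -3.131, -0.0]
ft_force: [0.7, -0.7, -0.3]
width: 70.4
grasp_force: 0.0
t: 8.87
ee_pos: [527.9, -220.0, 227.5]
orientation: [-0.258, -3.13, -0.001]
ft_force: [-0.2, 0.3, -0.6]
width: 70.2
grasp_force: 0.0
611
top oak disc (array([484.1,  25.4,  31.7]), 611) [484.2  27.8  43.4]
knob 63 [483.7  25.3  74.1] [483.4  26.2  73.7]
230
scene oak disc (array([482.3,  19.8,  31.3]), 230) [485.   29.1  42.7]
knob 49 [486.6  26.3  73.7] [486.   25.6  73.8]
{'t': 8.967, 'ee_pos': [528.35, -218.189, 227.52], 'orientation': [-0.254, -3.131, -0.001], 'ft_force': [-0.856, 0.943, -0.267], 'width': 70.079, 'grasp_force': 0.0, 'qpos': [-0.413, 0.34, 1.745, 0.0, 1.057, -1.822]}
```

View pics/both2.png

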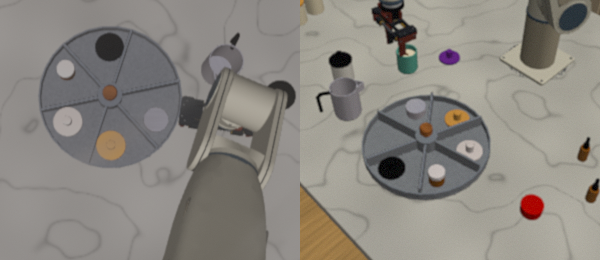

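The oak lid now faces the robot at crop pixel (111,146), about world (484.5, 26). The other stock is upright and the deck is at rest.

```bash
python3 -m creep '[-0.042,0.249,0,0, -0.042,0.249,0,0, -0.042,0.249,0,0, -0.042,0.249,0,0, -0.042,0.249,0,0, -0.042,0.249,0,0, -0.042,0.249,0,0, -0.042,0.249,-0.04,0, -0.042,0.249,-0.08,0, -0.042,0.249,-0.1,0]' 0.7
python3 -m creep '[0,0,0,0, 0,0,0,0, 0,0,0,0]'; python3 -c "from h import *;state()"
```

```text
t: 9.8
ee_pos: [484.5, 31.6, 124.9]
orientation: [-0.248, -3.129, 0.001]
ft_force: [-1.8, 0.1, -0.7]
width: 61.4
grasp_force: 0.0
t: 10.05
ee_pos: [487.5, 30.5, 128.9]
orientation: [0.252, 3.13, 0.0]
ft_force: [0.1, 0.1, 0.6]
width: 61.6
grasp_force: 0.0
{'t': 10.05, 'ee_pos': [487.504, 30.521, 128.872], 'orientation': [0.252, 3.13, 0.0], 'ft_force': [0.064, 0.078, 0.614], 'width': 61.622, 'grasp_force': 0.0, 'qpos': [0.038, 0.367, 1.995, 0.0, 0.778, -1.372]}
```

```bash
python3 -m creep '[-0.003,-0.004,-0.02,0, -0.003,-0.004,-0.045,0, -0.003,-0.004,-0.065,0, -0.003,-0.004,-0.075,0, -0.003,-0.004,-0.08,0, -0.003,-0.004,-0.08,0, -0.003,-0.004,-0.08,0, -0.003,-0.004,-0.08,0]'
python3 -m creep '[0,0,0,0, 0,0,0,0, 0,0,0,0, 0,0,0,0, 0,0,0,0, 0,0,0,0, 0,0,0,0, 0,0,0,0]' 0.1; python3 -c "from h import *;state()"
```

```text
t: 10.72
ee_pos: [484.7, 26.1, 48.9]
orientation: [0.254, 3.129, 0.0]
ft_force: [-0.2, 0.2, -0.5]
width: 61.2
grasp_force: 0.0
t: 11.38
ee_pos: [483.7, 26.1, 47.7]
orientation: [-0.254, -3.131, -0.0]
ft_force: [-0.4, -0.1, 1.6]
width: 25.2
grasp_force: 30.0
{'t': 11.383, 'ee_pos': [483.651, 26.061, 47.708], 'orientation': [-0.254, -3.131, -0.0], 'ft_force': [-0.352, -0.062, 1.629], 'width': 25.235, 'grasp_force': 30.0, 'qpos': [0.029, 0.515, 2.033, 0.0, 0.594, -1.38]}
```

```bash
python3 -m creep '[0,0,0.01,0, 0,0,0.025,0, 0,0,0.045,0, 0,0,0.07,0, 0,0,0.095,0, 0,0,0.115,0, 0,0,0.12,0, 0,0,0.12,0]'
python3 -m creep '[-0.003,-0.012,0,0, -0.009,-0.037,0,0, -0.017,-0.072,0,0, -0.025,-0.108,0,0, -0.033,-0.144,0,0, -0.041,-0.18,0,0, -0.049,-0.216,0,0, -0.057,-0.252,0,0, -0.065,-0.285,0,0, -0.072,-0.315,0,0]'
python3 -m creep '[-0.005,-0.02,0,0, -0.008,-0.03,0,0, -0.009,-0.036,0,0, -0.009,-0.036,0,0, -0.009,-0.036,0,0, -0.009,-0.036,0,0]'
python3 - <<'E'
from h import *
snap('scene','scene3.png'); snap('top','top3.png');state()
for c in('top','scene'):
    W=world(c,np.load('pics/'+c+'.npz')['d'])
    for z0,z1 in((155,172),(140,156),(80,100)):
        P=near(W,403,-325,55,z0,z1)
        if len(P)>20: print(c,z0,len(P),((P.min(0)+P.max(0))/2).round(1),P.min(0).round(),P.max(0).round())
a,b=cv2.imread('pics/top3.png'),cv2.imread('pics/scene3.png'); cv2.imwrite('pics/both3.png',np.hstack([cv2.resize(a[140:300,370:530],None,fx=2.4,fy=2.4),cv2.resize(b[70:230,190:350],None,fx=2.4,fy=2.4)]))
E
```

```text
t: 12.05
ee_pos: [484.6, 26.1, 169.3]
orientation: [0.254, 3.128, 0.001]
ft_force: [0.5, -0.2, -1.4]
width: 25.3
grasp_force: 30.0
t: 12.88
ee_pos: [409.1, -290.8, 165.8]
orientation: [-0.255, -3.128, -0.002]
ft_force: [1.2, 0.1, -0.8]
width: 25.6
grasp_force: 30.0
t: 13.38
ee_pos: [402.6, -323.8, 167.3]
orientation: [-0.252, -3.131, -0.001]
ft_force: [0.6, -0.1, -0.0]
width: 24.9
grasp_force: 30.0
{'t': 13.483, 'ee_pos': [402.863, -323.846, 167.6], 'orientation': [-0.251, -3.131, -0.001], 'ft_force': [0.129, -0.066, -1.377], 'width': 25.431, 'grasp_force': 30.0, 'qpos': [-0.7, 0.342, 1.91, 0.0, 0.89, -2.111]}
top 155 78 [ 404.2 -309.   163. ] [ 363. -328.  156.] [ 446. -290.  170.]
top 80 21 [ 370.4 -308.6   89.5] [ 363. -322.   83.] [ 377. -295.   96.]
scene 155 211 [ 404.4 -326.3  163.8] [ 359. -373.  156.] [ 450. -280.  172.]
scene 80 140 [ 405.7 -327.    89. ] [ 366. -370.   80.] [ 446. -284.   98.]
```

View pics/both3.png

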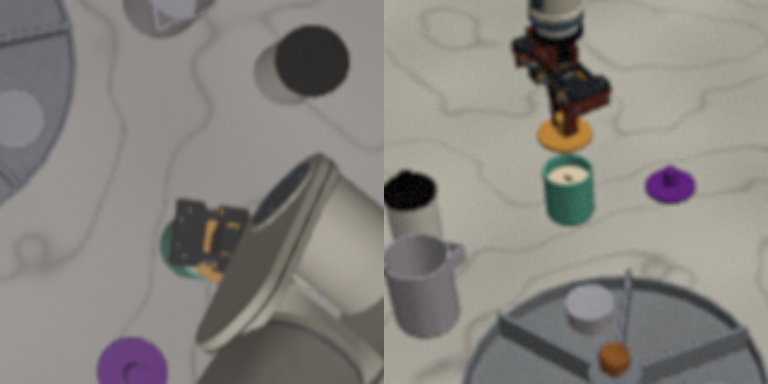

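The lid hangs level at (566,135) in the right-hand view, straight above the candle at (568,175), with an offset of about 1 mm. Lowering it.

```bash
python3 -m creep '[0.0005,-0.001,-0.01,0, 0.0005,-0.001,-0.025,0, 0.0005,-0.001,-0.04,0, 0.0005,-0.001,-0.048,0, 0.0005,-0.001,-0.052,0, 0.0005,-0.001,-0.052,0, 0.0005,-0.001,-0.052,0, 0.0005,-0.001,-0.052,0]'
python3 - <<'E'
from h import *
c='scene';im,d=snap(c,'scene4.png');W=world(c,d);state()
k=cams.get_calibration(c);cam=-np.array(k['R']).T@np.array(k['t']).reshape(3);print(cam.round())
hsv=cv2.cvtColor(im,cv2.COLOR_RGB2HSV);h=hsv[...,0].astype(int)
reg=np.hypot(W[...,0]-404,W[...,1]+325)<60
m1=reg&(h>8)&(h<25)&(hsv[...,1]>110)&(W[...,2]>95)&(W[...,2]<130); m2=reg&(h>70)&(h<100)&(hsv[...,1]>60)
for n,m,r in(('lid',m1,43),('jar',m2,40)):
    P=W[m]; 
    # sides facing camera
    print(n,len(P),circ(P[:,:2]),((P.min(0)+P.max(0))/2).round(1),P.min(0).round(),P.max(0).round())
P=W[m2];P=P[(P[:,2]<80)];print('jar side r40',circ(P[:,:2],40))
v,u=np.where(m1);print('px lid u',u.min(),u.max(),(u.min()+u.max())/2);v,u=np.where(m2);print('px jar u',u.min(),u.max(),(u.min()+u.max())/2)
cv2.imwrite('pics/c4.png',cv2.resize(im[110:190,230:310,::-1],None,fx=6,fy=6,interpolation=2))
E
```

```text
t: 14.15
ee_pos: [403.5, -326.2, 116.2]
orientation: [0.254, 3.131, -0.001]
ft_force: [-0.0, 1.1, -0.6]
width: 25.4
grasp_force: 30.0
{'t': 14.2, 'ee_pos': [403.551, -326.262, 116.319], 'orientation': [0.254, 3.13, -0.001], 'ft_force': [0.227, -0.312, -0.558], 'width': 25.266, 'grasp_force': 30.0, 'qpos': [-0.703, 0.426, 1.936, -0.0, 0.779, -2.112]}
[1268.  767. 1219.]
lid 201 (array([ 402.8, -323.3,   31.4]), 201) [ 407.2 -324.6  115.7] [ 365. -366.  102.] [ 449. -283.  130.]
jar 339 (array([ 404.4, -324. ,   37.1]), 339) [ 414.  -307.4  222.6] [ 376. -340.   -1.] [ 452. -275.  446.]
jar side r40 (array([ 402.2, -327.5]), 269)
px lid u 255 276 265.5
px jar u 253 276 264.5
```

View pics/c4.png

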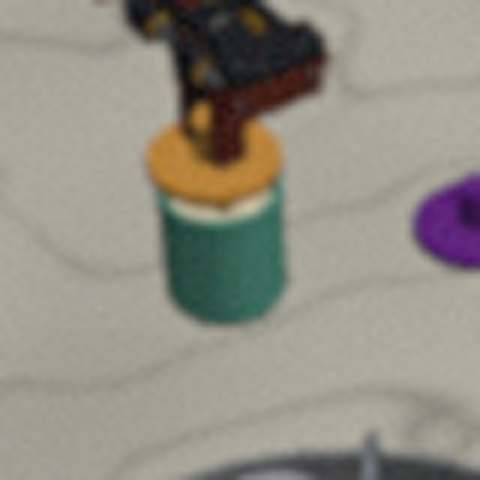

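The lid (orange, crop centre about (215,158)) hovers just over the jar mouth (about (225,200)). I'll measure the relative offset by silhouette fitting.

```bash
cat > fit.py <<'E'
from h import *
from scipy.optimize import minimize
def proj(k,X):
    c=X@np.array(k['R']).T+np.array(k['t']).reshape(3); p=c@np.array(k['mtx']).T; return p[:,:2]/p[:,2:]
a=np.linspace(0,2*np.pi,60,endpoint=False)
def hull(k,x,y,parts):
    X=np.concatenate([np.c_[x+r*np.cos(a),y+r*np.sin(a),0*a+z] for r,z in parts])
    return cv2.convexHull(proj(k,X).astype(np.float32))[:,0]
def soft(k,x,y,parts,shape):  # antialiased silhouette
    m=np.zeros(shape,np.uint8); cv2.fillPoly(m,[np.round(hull(k,x,y,parts)*256).astype(np.int32)],255,cv2.LINE_AA,8); return m/255.
def fit(c,im,x,y,parts,lo,hi,smin):
    k=cams.get_calibration(c); hsv=cv2.cvtColor(im,cv2.COLOR_RGB2HSV)
    m=((hsv[...,0]>lo)&(hsv[...,0]<hi)&(hsv[...,1]>smin)).astype(float)
    w=np.zeros(m.shape); 
    cu=hull(k,x,y,parts).mean(0); 
    def cost(p): return (np.abs(soft(k,x+p[0],y+p[1],parts,m.shape)-m)[int(cu[1])-30:int(cu[1])+30,int(cu[0])-30:int(cu[0])+30]).sum()
    g=min(((cost((i,j)),i,j) for i in np.arange(-10,10.1,.5) for j in np.arange(-10,10.1,.5)))
    return x+g[1],y+g[2],round(g[0],1)
E
python3 - <<'E'
from fit import *
im0=cv2.imread('pics/scene0.png')[:,:,::-1].copy(); im4=cv2.imread('pics/scene4.png')[:,:,::-1].copy(); t0=cv2.imread('pics/top0.png')[:,:,::-1].copy(); t2=cv2.imread('pics/top2.png')[:,:,::-1].copy(); s2=cv2.imread('pics/scene2.png')[:,:,::-1].copy()
jar=((40,0.),(40,90.)); 
for s in(60,90):
  print('jar scene side', fit('scene',im0,403,-325,jar,60,100,s))
  print('lid scene4', fit('scene',im4,403,-325,((43,110.5),(43,101.5)),8,25,s+40))
  for c,i in(('scene',im0),('top',t0)): print('lid start',c,fit(c,i,751,98,((43,44.),(43,35.)),8,25,s+40))
  for c,i in(('scene',s2),('top',t2)): print('lid mid',c,fit(c,i,484,26,((43,44.),(43,35.)),8,25,s+40))
k=cams.get_calibration('scene')
im=im4.copy(); big=cv2.resize(im[110:190,230:310,::-1],None,fx=6,fy=6,interpolation=2)
for parts,z in((jar,0),(((43,110.5),(43,101.5)),1)):
    h=hull(k,403.5,-325.5,parts); cv2.polylines(big,[np.int32((h-[229.5,109.5])*6)],True,(0,0,255))
cv2.imwrite('pics/c5.png',big)
E
```

```text
jar scene side (np.float64(397.5), np.float64(-328.5), np.float64(266.8))
lid scene4 (np.float64(395.0), np.float64(-334.0), np.float64(152.7))
lid start scene (np.float64(748.5), np.float64(96.5), np.float64(73.1))
lid start top (np.float64(752.5), np.float64(99.5), np.float64(105.6))
lid mid scene (np.float64(478.0), np.float64(19.5), np.float64(226.6))
lid mid top (np.float64(481.0), np.float64(26.5), np.float64(131.4))
jar scene side (np.float64(393.5), np.float64(-332.5), np.float64(319.7))
lid scene4 (np.float64(395.0), np.float64(-334.0), np.float64(131.2))
lid start scene (np.float64(748.0), np.float64(97.0), np.float64(104.6))
lid start top (np.float64(746.0), np.float64(97.0), np.float64(186.9))
lid mid scene (np.float64(480.0), np.float64(17.5), np.float64(238.4))
lid mid top (np.float64(493.5), np.float64(34.5), np.float64(744.6))
```

View pics/c5.png

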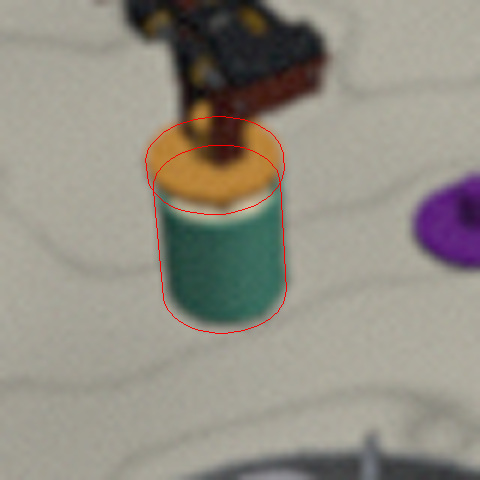

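The overlay shows the jar about 1–2 mm toward image right of the lid. I'll shift slightly and descend while watching the force.

```bash
python3 -m creep '[-0.0006,0.001,0,0, -0.0006,0.001,-0.001,0, -0.0006,0.001,-0.002,0, -0.0006,0.001,-0.003,0, -0.0006,0.001,-0.004,0, -0.0006,0.001,-0.005,0, -0.0006,0.001,-0.006,0, -0.0006,0.001,-0.0065,0, -0.0006,0.001,-0.0065,0]'; python3 -c "from h import *;state()"
```

```text
t: 14.95
ee_pos: [402.4, -324.9, 109.0]
orientation: [-0.254, -3.131, -0.0]
ft_force: [-0.1, 0.1, -0.5]
width: 25.3
grasp_force: 30.0
{'t': 14.95, 'ee_pos': [402.417, -324.89, 108.985], 'orientation': [-0.254, -3.131, -0.0], 'ft_force': [-0.117, 0.121, -0.458], 'width': 25.277, 'grasp_force': 30.0, 'qpos': [-0.702, 0.437, 1.942, 0.0, 0.763, -2.111]}
```

```bash
python3 -m creep '[0,0,-0.001,0, 0,0,-0.002,0, 0,0,-0.003,0, 0,0,-0.0035,0, 0,0,-0.0035,0]'; python3 -m creep '[0,0,-0.0005,0, 0,0,-0.001,0, 0,0,-0.001,0]';python3 -m creep '[0,0,-0.0005,0, 0,0,-0.001,0, 0,0,-0.001,0]'
```

```text
t: 15.37
ee_pos: [402.4, -324.9, 105.5]
orientation: [-0.254, -3.131, -0.0]
ft_force: [0.1, 1.4, -1.1]
width: 25.2
grasp_force: 30.0
t: 15.62
ee_pos: [402.5, -324.9, 104.6]
orientation: [-0.254, -3.131, -0.0]
ft_force: [-0.8, -0.5, -0.4]
width: 25.3
grasp_force: 30.0
t: 15.87
ee_pos: [402.5, -324.9, 103.6]
orientation: [-0.254, -3.131, -0.0]
ft_force: [0.4, -0.3, -0.7]
width: 25.2
grasp_force: 30.0
```

```bash
python3 -m creep '[0,0,-0.0005,0, 0,0,-0.001,0, 0,0,-0.001,0]'; python3 -m creep '[0,0,-0.0005,0, 0,0,-0.001,0, 0,0,-0.001,0]'; python3 -c "from h import *;state()"
```

```text
t: 16.12
ee_pos: [402.5, -324.9, 102.7]
orientation: [-0.254, -3.131, -0.0]
ft_force: [0.7, -0.5, -0.5]
width: 25.2
grasp_force: 30.0
t: 16.37
ee_pos: [402.7, -325.1, 102.7]
orientation: [0.254, 3.131, -0.0]
ft_force: [-2.8, 2.3, 12.2]
width: 25.1
grasp_force: 30.0
{'t': 16.367, 'ee_pos': [402.654, -325.064, 102.699], 'orientation': [0.254, 3.131, -0.0], 'ft_force': [-2.774, 2.279, 12.231], 'width': 25.094, 'grasp_force': 30.002, 'qpos': [-0.702, 0.447, 1.945, -0.0, 0.749, -2.111]}
```

Contact came at the home height, so the lid is seated. I'll relieve the load, release and rise.

```bash
python3 -m creep '[0,0,0.0008,0, 0,0,0.0008,0]'; python3 -m creep '[0,0,0,0, 0,0,0,0, 0,0,0,0, 0,0,0,0, 0,0,0,0]' 0.6; python3 -m creep '[0,0,0.01,0, 0,0,0.03,0, 0,0,0.06,0, 0,0,0.1,0, 0,0,0.12,0, -0.02,-0.04,0.12,0, -0.04,-0.08,0.12,0, -0.06,-0.12,0.12,0, -0.08,-0.16,0.12,0, -0.09,-0.19,0.12,0]'
python3 -m creep '[-0.02,-0.05,0,0, -0.02,-0.05,0,0, -0.02,-0.05,0,0]'
python3 - <<'E'
from h import *
a,d1=snap('top','top6.png'); b,d2=snap('scene','scene6.png')
for c,d in(('top',d1),('scene',d2)):
    W=world(c,d)
    for z0,z1 in((88,106),(122,140)):
        P=near(W,403,-325,55,z0,z1)
        if len(P)>9: print(c,z0,len(P),((P.min(0)+P.max(0))/2).round(1),np.percentile(P[:,2],[10,50,90]).round(1))
    P=near(W,403,-325,41,92,106); A=np.c_[P[:,:2]-[403,-325],np.ones(len(P))]; print('plane',np.linalg.lstsq(A,P[:,2],rcond=None)[0].round(3))
cv2.imwrite('pics/both6.png',np.hstack([a[80:330,230:530,::-1],b[90:340,160:460,::-1]])); state()
E
```

```text
t: 16.53
ee_pos: [402.7, -325.1, 102.7]
orientation: [0.254, 3.131, -0.001]
ft_force: [-0.4, 0.8, 4.6]
width: 25.5
grasp_force: 30.0
t: 16.95
ee_pos: [402.4, -324.9, 102.3]
orientation: [-0.254, -3.131, -0.0]
ft_force: [-0.7, 0.8, 0.5]
width: 52.1
grasp_force: 0.0
t: 17.78
ee_pos: [311.8, -514.3, 223.5]
orientation: [0.254, 3.131, -0.0]
ft_force: [0.9, -0.3, -0.1]
width: 52.5
grasp_force: 0.0
t: 18.03
ee_pos: [291.7, -565.6, 222.8]
orientation: [0.259, 3.131, -0.002]
ft_force: [-0.8, 1.0, 0.2]
width: 53.1
grasp_force: 0.0
top 88 665 [ 402.1 -325.5   97.6] [ 96.1  99.4 102.6]
top 122 75 [ 403.1 -325.2  128.7] [126.1 129.4 132.3]
plane [ 1.0000e-03 -5.0000e-03  9.9456e+01]
scene 88 237 [ 406.2 -324.4   97.1] [ 95.8 100.9 104.2]
scene 122 35 [ 403.2 -323.9  130.5] [125.4 131.5 134.1]
plane [-2.00000e-02 -1.70000e-02  1.01265e+02]
{'t': 18.133, 'ee_pos': [293.11, -562.177, 222.416], 'orientation': [-0.255, -3.131, -0.002], 'ft_force': [-0.51, 0.721, -0.245], 'width': 52.775, 'grasp_force': 0.0, 'qpos': [-1.109, 0.437, 1.608, 0.001, 1.097, -2.517]}
```

View pics/both6.png

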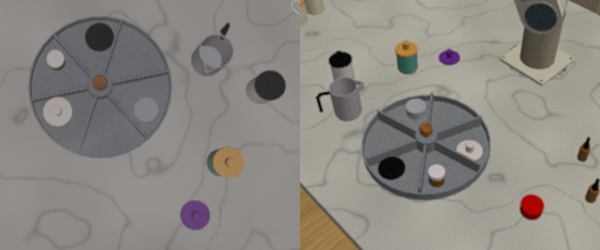

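The lid sits level on the green candle (crop (229,162)) with its disc top at about 99 mm, so it is fully home. The rest of the scene is undisturbed.

```bash
python3 -c "from workcell import ticket;print(ticket.close_job())"
```

```text
the job is handed in; nothing more can be done
None
```

I turned the carousel by its hub knob to bring the oak lid to the near side, then lowered the lid onto the green candle; final pictures show it level and fully home with nothing else disturbed, and the job is handed in (no verdict was returned).

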